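# Seat a cap mat with the bench press and hold it

### The job

On the bench press stands a flat sliding carrier with a deep-well block whose cap mat only lies loosely on top: take the carrier by its upright knob and slide it along the bed, without lifting it, until it is fully home against the end stop under the pad, then let go of the knob. Push the lever's cross handle down until the lever is level (pointer between the two lines of the quadrant, never past the lower one), which drives the mat right down into the block. The mat creeps up again if it is let go too soon, so keep the lever level for some seconds and finish while still holding it there, with the other things on the bench left where they are.

Things in the scene. Friction and masses are not known exactly. Their poses are not given: they have to be found in the camera images.
- mat_press: Hand-lever bench press, fixed. Origin at bench height under the ram; x from the handle to the column, y along the bed from the loading end to the end stop, z up. Bed 150 (x) by 390 mm (y), y = -295 to +95 mm, top 8 mm above the bench. Rails' inner faces at x = -54 and +54 mm, 6.5 mm above the bed. End stop's face at y = +72 mm. Column at x = +79 to +113 mm, 56 mm wide.
- press_home (a point): Point on the bed's top under the ram, in the press's axes: the carrier's origin lies here when it is fully home. The pad (78 x 120 mm, long side along y) hangs centred above it, its underside 106 mm above the bench when raised, with 32 mm to spare over the mat; the head above it is 56 mm wide, 136 to 170 mm high and reaches forward to x = -27 mm.
- carrier: Loose flat aluminium sled, 6 mm thick, 104 mm wide (x) by 142 mm (y), plus a 60 mm wide tail; origin at the centre of its underside below the block, axes as the press's. Its leading edge at y = +71 mm meets the end stop; its tail ends at y = -151 mm. It starts on the bed 85 to 145 mm short of home and slides along the press's +y. About 0.6 kg with its load, 3 to 7 N to slide.
- carrier_knob (a point): Grip point on the carrier's upright round black knob, 20 mm in diameter (21.6 mm near its top), 125 mm to the -y side of the carrier's origin; the point is 38 mm above the bench, the knob's top 56 mm above the bench, the tail's upper face 14 mm above the bench.
- well_block: White deep-well block, 85.5 x 127.8 x 44 mm, loose in the nest of the carrier (between low lips); origin at the centre of its underside.
- cap_mat (a joint): How far the cap mat (78 x 120 x 3 mm, grey, with 96 plugs) has been pressed into the block, m: 0 as it lies loosely, 5 mm proud; 0.005 fully down. Needs about 10 N on the mat to go right down; springs back 2 to 3 mm when released.
- press_lever (a joint): Angle of the press lever, rad: 0 raised (0.55 rad above level), where its spring keeps it; 0.55 level; 0.72 hard stop; the quadrant's two lines are at 0.48 and 0.62. It turns about the press's y. The pad touches the loose mat at 0.42, the mat is down at 0.48, then the pad's spring is compressed. Handle force about 5 N at first, 17 N at level; it rises when let go.
- lever_pivot (a point): Axis of the lever, 85 mm behind the ram (x = +85 mm of the press) and 195 mm above the bench, in the press's axes. The round quadrant plate (80 mm across) with its two lines, and the lever's pointer, are on the +y side of it.
- lever_handle: Black cross handle of the lever, a bar 21 mm in diameter and 64 mm long along the press's y; origin at its centre, 165 mm from the pivot: raised, 281 mm above the bench and 56 mm in front (-x) of the ram; level, 195 mm above the bench and 80 mm in front of the ram. It is a sleeve that can roll stiffly about its own axis (its y).
- slide_box: Bystander: card box of slides, 35x86x29 mm.
- marker: Bystander: lab marker lying down, 11x124x12 mm.
- petri: Bystander: small petri dish, 58 mm across, 15 mm high.
- tape_roll: Bystander: roll of tape lying flat, 61 mm across, 19 mm high.
- wash_bottle: Bystander: wash bottle with bent spout, 201 mm high.
- cassette: Bystander: tissue cassette, 41x28x6 mm.

How it is judged (in metres and radians):
On the way, in this order (a step that is already met when the one before it is completed fails the run):
1. the carrier, still on the bed, is fully home against the end stop under the raised pad and the knob has been let go (y of carrier in the frame of press_home above -0.004 m and z of carrier in the frame of press_home below 0.003 m and contact force between the fingers and carrier below 0.1 N and value of joint press_lever below 0.15 rad), for 0.2 s.
2. the lever is held down level by the handle with the mat fully down, for two seconds (value of joint press_lever between 0.48 and 0.62 rad and value of joint cap_mat above 0.004 m and contact force between the fingers and lever_handle above 3 N), for 2 s.
At the end, for the whole second after the job is handed in: The gripper is still pushing the lever's handle (more than 3 N) and holds the lever steady between the two quadrant lines (level within 0.07 rad); the cap mat is down (at least 4 of 5 mm), the block sits in the carrier's nest and the carrier is within 4 mm of the end stop, flat on the bed (all of step 2 and velocity of joint press_lever between -0.05 and 0.05 rad/s and contact force between the fingers and carrier below 0.1 N and y of carrier in the frame of press_home above -0.004 m and z of carrier in the frame of press_home below 0.003 m and horizontal distance between well_block and carrier below 0.005 m); the arm keeps its last pose, push and grip.
It fails at once if the carrier is lifted off the bed or tipped (z of carrier in the frame of press_home above 0.006 m or angle between carrier's own z axis and vertical above 0.08 rad).
It fails at once if the lever is forced past the quadrant's lower line (value of joint press_lever above 0.64 rad).
It fails at once if a bystander is disturbed (distance of any of slide_box, marker, petri, tape_roll, wash_bottle, cassette from where it was at the start of the episode above 0.02 m).
It also fails if it takes over 61 s, if anything falls off the work surface, if the arm or the gripper's body presses on something with over 40 N, if the wrist force passes 120 N, or if a joint passes its speed limit or range.

### The arm

A 6-joint arm with a two-finger parallel gripper is mounted at the origin on a cart in front of the work surface, level with it; the furniture and walls round the work are solid. World frame = base frame: x ahead of the robot, y to its left, z up, the work surface at z = 0. Lengths are in m, angles in degrees, forces in N, time in s.
With the tool pointing down it reaches from about 0.35 to 0.85 m from the base axis. Payload 8.1 kg.
Tool frame: the origin (TCP) lies midway between the tips of the shut fingers; the grasp point (between the pads) lies 19 mm behind it; z points along the fingers, y is the direction in which the jaws open and shut (so a half turn about z gives the same grasp; the last joint's range is limited). The gripper opens to 85 mm and grips with 20 to 120 N. Pads are 22 mm wide; open, the fingers measure 114 mm over their backs; the gripper's body (76 mm by 85 mm) begins 54 mm behind the grasp point. The pads swing forward as they close: fully open they stand 13 mm farther back than shut.
Start: joints at [-78.862, 7.471, 85.268, -0, 87.261, -4.893], TCP at [0.166, -0.577, 0.231] pointing down, gripper open.
Joint ranges: [-169.43, 169.43], [-51.17, 129.36], [1.28, 143.12], [-76.62, 256.62], [0, 156.53], [-152.29, 152.29]. Speed limits (degrees/s): [136.94, 136.94, 159.86, 180, 180, 180].

### API

Orientations are given as a 3x3 rotation matrix whose columns are the frame's x, y, z axes.
In Python, from bench import read_state, get_image, camera_params, hand_in, spot_in gives the robot as it stands.
- The arm moves only by the shell command python3 -m crank 'ROWS' [FORCE]. ROWS is JSON, one flat list of numbers, 5 for each row, row after row: the shift along the world's x, y, z in cm, then the turn about the world's z in rad, then the closure in counts, from 0 (fully open) to 255 (shut). A call has exactly 8 rows; each row is the pose to reach, as a shift and turn from the pose commanded when the call began; what a row does not reach only later rows make up. A row lasts 1/10 s, in which the tool goes at most 50 mm and 8.59 degrees, less where a joint would pass 70% of its speed; a pose out of reach is approached as far as the arm can. A call with a gripper value outside its range is refused whole. The fingers move at their own pace and stop on an object; FORCE is the grip in N (left out, the last holds). Time passes only in rows, so rows that repeat a pose let the fingers close, or fill a call up. It gives the time, the measured TCP pose, the force and the opening at its end, in the units of the state.
- read_state(): the state, without advancing time (a new reading comes with each control period).
- get_image(name): name is "scene" or "top" or "wrist"; returns the picture (400x640x3 uint8, red, green, blue); there is no depth.
- camera_params(name): a dict with "K" (3x3 intrinsics, pixels), "pose" (4x4, takes a point from camera to world coordinates). Camera axes: x right, y down, z forward; pixel columns grow to the right and rows downward; lengths in m; the calibration is good to about 2 mm. The wrist camera is an equidistant fisheye: a pixel r from the principal point sees the ray r / f radians off the axis. A picture is of the moment at which its call begins: read the wrist's pose just before it. camera_params takes no time and is no camera call; for the wrist camera it gives the pose at the moment of the call.
- hand_in(): hands the job in, once; it reports no verdict.
Trained networks look in the newest picture that a camera, given by its name, has taken for a name from the list of things; names that differ only in an ending like _2 or _b are one class to them, and where a whole thing is asked for, a point or a joint stands for the part that bears it (a point fixed in the world has none). Each returns a list of dicts, best first, with "score" (0 to 1); they miss things now and then, are a little off and sometimes report something else, mostly with a low value. They report only what shows in the picture. A call takes as long as a camera call.
- spot_in(camera, target): "at" ([x, y, z] in m, in world coordinates, good to about 4 mm: the middle of the surface that is visible of it).
The state is a dict: "clock": time; "joint_pos": joint angles; "dq": joint speeds; "joint_efforts": joint torques, N m; "tool_pos": TCP position; "orientation": TCP orientation; "ft_force": force on the tool from outside, world axes, zero at the start; "moment": the same for the moment, N m; "width": opening from 0.0 (shut) to 1.0 (fully open).
Only numpy, scipy, OpenCV 4.12 (cv2) and the standard library are available. Lean on these libraries where they do the work, as an engineer would, in place of code of your own. Each camera call takes 0.05 s, during which the arm holds its last target.

## Working session

There is one attempt and no reset: what is moved stays moved. The work goes in short steps, Python scripts to look and compute and a shell command to move; the robot and the scene stay as the last step left them, time stands still between calls to the robot, and variables do not carry over. Pictures are saved under pics/ and viewed, and the job is handed in when it is done.

```bash
ls; mkdir -p pics; python3 - <<'E'
from bench import *
import cv2,numpy as np
s=read_state();print(s)
for c in ["scene","top","wrist"]:
    im=get_image(c);cv2.imwrite(f"pics/{c}0.png",im[:,:,::-1])
    p=camera_params(c);print(c,np.round(p["K"],1).tolist(),np.round(p["pose"],3).tolist())
for c in ["scene","top"]:
  for t in ["mat_press","carrier_knob","well_block","lever_handle","lever_pivot","carrier","wash_bottle","marker","slide_box","petri","tape_roll","cassette"]:
    try: print(c,t,[(round(d["score"],2),np.round(d["at"],3).tolist()) for d in spot_in(c,t)][:2])
    except Exception as e: print(c,t,e)
print(read_state()["clock"])
E
```

```text
pics
{'clock': 0.0, 'joint_pos': array([-7.88622498e+01,  7.51374671e+00,  8.53301007e+01, -1.58788151e-03,
        8.72629739e+01, -4.89259857e+00]), 'dq': array([ 0.01498945,  0.05405557,  0.04374349, -0.03033161, -0.01041695,
       -0.01458648]), 'joint_efforts': array([ 6.48841160e-05, -5.69385087e+01, -5.00557208e+01,  2.27654499e-05,
        1.45245643e-02,  4.51850440e-06]), 'tool_pos': array([ 0.16559508, -0.57611006,  0.23025077]), 'orientation': array([[ 9.61115213e-01,  2.76147421e-01, -3.87300581e-04],
       [ 2.76147661e-01, -9.61113491e-01,  1.82392019e-03],
       [ 1.31431044e-04, -1.85994959e-03, -9.99998262e-01]]), 'ft_force': array([ 0.41101403,  0.52768019, -0.17203931]), 'moment': array([ 0.01185428, -0.00777103, -0.00377895]), 'width': 0.9995224292298812}
scene [[405.2, 0.0, 319.3], [0.0, 405.2, 198.8], [0.0, 0.0, 1.0]] [[-0.658, -0.582, 0.477, -0.02], [-0.753, 0.5, -0.428, 0.507], [0.01, -0.641, -0.767, 1.063], [0.0, 0.0, 0.0, 1.0]]
top [[458.7, 0.0, 309.1], [0.0, 458.7, 195.3], [0.0, 0.0, 1.0]] [[0.003, -0.998, 0.055, 0.455], [-1.0, -0.003, -0.007, -0.012], 
[... 900 characters left out ...]
8, [0.557, -0.019, 0.016])]
top carrier_knob [(0.65, [0.535, 0.012, 0.264]), (0.52, [0.554, -0.016, 0.015])]
top well_block [(0.92, [0.547, -0.108, 0.067]), (0.51, [0.362, -0.183, 0.009])]
top lever_handle [(0.65, [0.548, -0.107, 0.067]), (0.62, [0.499, 0.004, 0.287])]
top lever_pivot [(0.78, [0.553, -0.018, 0.016]), (0.21, [0.549, -0.195, 0.01])]
top carrier [(0.59, [0.545, -0.196, 0.011])]
top wash_bottle [(0.93, [0.701, 0.198, 0.131])]
top marker [(0.66, [0.362, -0.184, 0.013])]
top slide_box [(0.7, [0.385, -0.313, 0.03]), (0.26, [0.545, -0.193, 0.013])]
top petri [(0.67, [0.381, 0.235, 0.018])]
top tape_roll [(0.79, [0.626, -0.36, 0.018])]
top cassette [(0.54, [0.391, 0.373, 0.01])]
1.35
```

View pics/scene0.png

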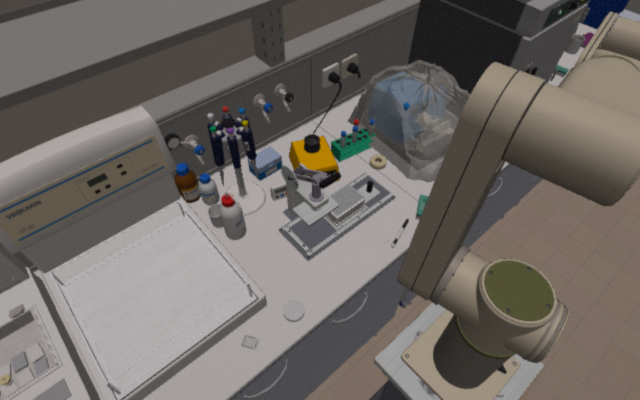

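View pics/top0.png

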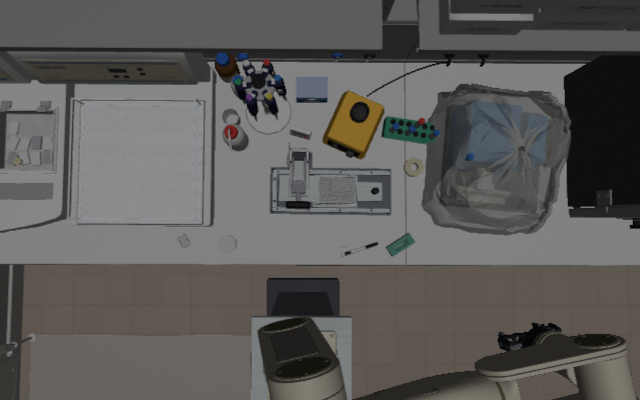

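View pics/wrist0.png

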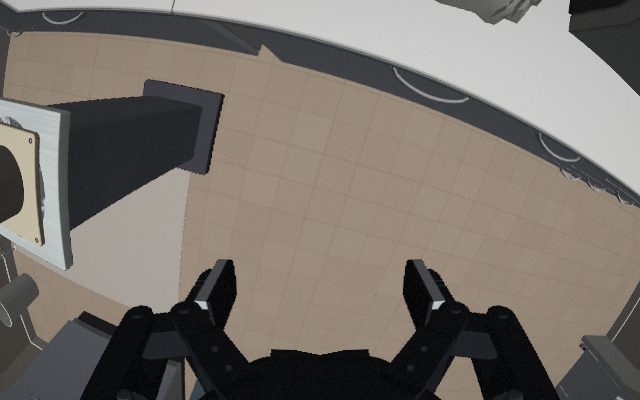

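The scene view shows the press with its bed along world y, the knob at about (369,186). The top view shows the bed spanning (272,170)–(391,214), the knob at (376,191) and the handle at (298,205). I'll zoom in to measure it.

```bash
cat > h.py <<'E'
import numpy as np,cv2
from bench import *
def ray(c,u,v,z,p=None):
    p=p or camera_params(c);K=np.array(p["K"]);T=np.array(p["pose"])
    x=(u-K[0,2])/K[0,0];y=(v-K[1,2])/K[1,1]
    if c=="wrist":
        r=np.hypot(x,y);d=np.array([np.sin(r)*x/r,np.sin(r)*y/r,np.cos(r)])
    else: d=np.array([x,y,1.])
    d=T[:3,:3]@d;o=T[:3,3];return o+d*(z-o[2])/d[2]
def proj(c,P,p=None):
    p=p or camera_params(c);K=np.array(p["K"]);T=np.array(p["pose"])
    q=T[:3,:3].T@(np.array(P)-T[:3,3])
    if c=="wrist":
        th=np.arctan2(np.hypot(q[0],q[1]),q[2]);n=np.hypot(q[0],q[1]);return K[:2,2]+K[0,0]*th*q[:2]/n
    return K[:2,2]+K[0,0]*q[:2]/q[2]
E
python3 - <<'E'
import cv2
a=cv2.imread("pics/top0.png")[130:250,260:400];cv2.imwrite("pics/topz.png",cv2.resize(a,None,fx=5.6,fy=5,interpolation=2))
a=cv2.imread("pics/scene0.png")[130:260,270:400];cv2.imwrite("pics/scz.png",cv2.resize(a,None,fx=4.5,fy=4.5,interpolation=2))
E
```

```text
(no output)
```

View pics/topz.png

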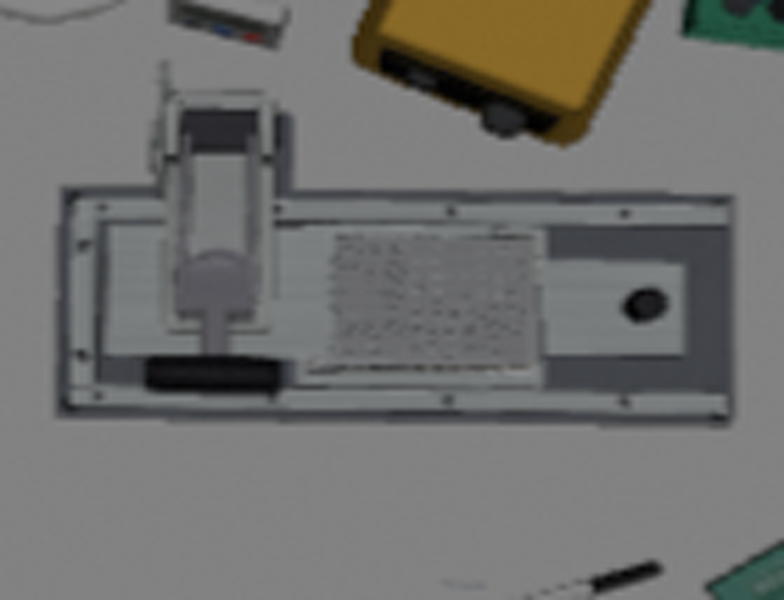

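View pics/scz.png

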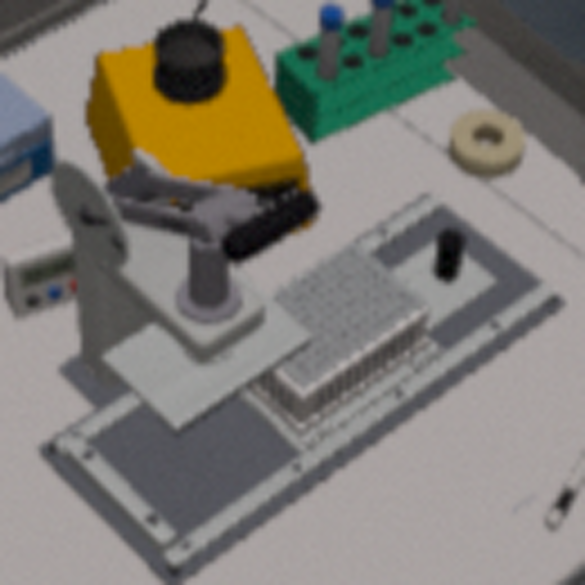

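The zoomed top view shows the bed corners at about (62,188), (733,195), (733,424) and (58,415), the knob top at (646,303) and the handle from 145 to 283 at row 373.

```bash
python3 - <<'E'
from h import *
f=lambda u,v:(260+(u+.5)/5.6-.5,130+(v+.5)/5-.5)
C=[ray("top",*f(*q),.008)[:2] for q in [(62,188),(733,195),(733,424),(60,416)]]
P=np.array([(75,95),(75,-295),(-75,-295),(-75,95)])/1000
C=np.array(C);print(np.round(C,4))
Pc=P-P.mean(0);Cc=C-C.mean(0)
a=np.arctan2((Pc[:,0]*Cc[:,1]-Pc[:,1]*Cc[:,0]).sum(),(Pc*Cc).sum());R=np.array([[np.cos(a),-np.sin(a)],[np.sin(a),np.cos(a)]])
t=C.mean(0)-R@P.mean(0);print("yaw",np.degrees(a),"home",t,"res",np.round(C-(P@R.T+t),4).tolist())
print("knobtop",ray("top",*f(646,303),.056),"tail",ray("top",*f(686,308),.014))
print("handle",[ray("top",*f(*q),.285) for q in [(145,374),(283,374)]])
print("pred handle",R@[-.056,0]+t)
c=0
for x,y,z in [(75,95,8),(75,-295,8),(-75,-295,8),(-75,95,8),(-54,72,14)]:
    w=R@[x/1000,y/1000]+t; q=proj("scene",[*w,z/1000]); print(q, (q-[270,130])*4.5)
E
```

```text
[[ 0.6262  0.1012]
 [ 0.6232 -0.285 ]
 [ 0.4756 -0.284 ]
 [ 0.4795  0.1012]]
yaw -0.47589903714938026 home [0.55195701 0.00832906] res [[-0.0015, -0.0015], [-0.0013, 0.0023], [0.0011, 0.002], [0.0018, -0.0027]]
knobtop [ 0.55000462 -0.22728208  0.056     ] tail [ 0.54967052 -0.2565115   0.014     ]
handle [array([0.49692405, 0.04050933, 0.285     ]), array([ 0.4971344 , -0.02360839,  0.285     ])]
pred handle [0.49595894 0.00879419]
[277.65869988 229.17166865] [ 34.46414946 446.27250891]
[364.5792914  172.01680518] [425.60681131 189.07562333]
[395.53870403 196.33566317] [564.92416813 298.51048427]
[307.67515791 260.16581467] [169.53821061 585.746166  ]
[309.0675048  250.37202891] [175.80377158 541.6741301 ]
```

```bash
python3 -m crank '[3,2.7,0,-0.07,60, 7,6.3,0,-0.14,130, 11,10,0,-0.21,130, 15,13.6,0,-0.28,130, 19,17.2,0,-0.28,130, 23,20.8,0,-0.28,130, 27,24.4,0,-0.28,130, 31,28,0,-0.28,130]' 30
python3 -m crank '[3.5,3.2,0,0,130, 6.5,5.8,-2,0,130, 7.5,6.8,-5,0,130, 7.5,6.8,-9,0,130, 7.5,6.8,-12,0,130, 7.5,6.8,-13,0,130, 7.5,6.8,-13,0,130, 7.5,6.8,-13,0,130]'
python3 - <<'E'
from h import *
s=read_state();print(s["clock"],s["tool_pos"],s["orientation"].round(3).tolist(),s["width"])
im=get_image("wrist");cv2.imwrite("pics/w1.png",im[:,:,::-1])
for P in ([.551,-.229,.056],): print(proj("wrist",P))
print([(d["score"],d["at"]) for d in spot_in("wrist","carrier_knob")])
E
```

```text
clock: 2.15
tool_pos: [0.4567, -0.3134, 0.2316]
orientation: [[1.0, -0.0, 0.001], [-0.0, -1.0, -0.001], [0.001, 0.001, -1.0]]
ft_force: [0.1, -0.9, 0.1]
width: 0.489
clock: 2.95
tool_pos: [0.5312, -0.2477, 0.1031]
orientation: [[1.0, -0.001, 0.002], [-0.001, -1.0, -0.001], [0.002, 0.001, -1.0]]
ft_force: [0.4, -0.0, 0.1]
width: 0.495
2.95 [ 0.531224   -0.24769807  0.10308392] [[1.0, -0.001, 0.002], [-0.001, -1.0, -0.001], [0.002, 0.001, -1.0]] 0.49526841639171
[291.44394122 197.82847071]
[(0.68, [0.5621, -0.2025, 0.0125])]
```

View pics/w1.png

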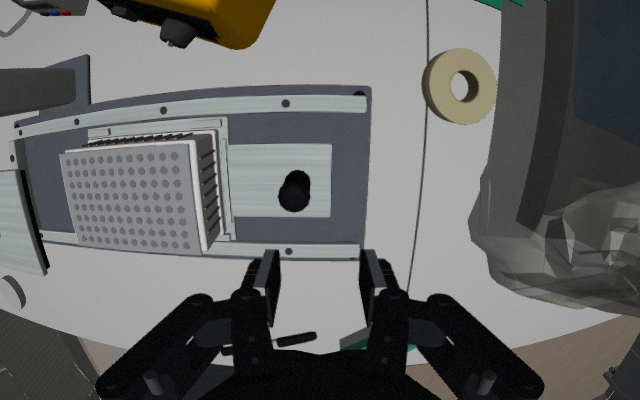

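The wrist view shows the knob at about (294,190), offset up and a little left of the fingers' midline. I'll check the projections.

```bash
python3 - <<'E'
from h import *
p=camera_params("wrist");print(np.round(p["pose"],3).tolist())
for P in ([.551,-.229,.056],[.551,-.229,.014],[.551,-.2565,.014],[.521,-.2565,.014],[.581,-.2565,.014],[.551,-.229,.038]): print(P,proj("wrist",P,p))
print("tail", ray("wrist",331,144,.014,p),ray("wrist",330,217,.014,p),"knob",ray("wrist",292,197,.056,p))
E
python3 - <<'E'
import cv2
a=cv2.imread("pics/w1.png")[130:270,220:400];cv2.imwrite("pics/w1z.png",cv2.resize(a,None,fx=4,fy=4,interpolation=2))
E
```

```text
[[-0.001, -0.947, -0.322, 0.614], [-1.0, 0.002, -0.002, -0.247], [0.003, 0.322, -0.947, 0.247], [0.0, 0.0, 0.0, 1.0]]
[0.551, -0.229, 0.056] [291.35389997 197.95028172]
[0.551, -0.229, 0.014] [295.84242243 181.06102656]
[0.551, -0.2565, 0.014] [331.08368445 180.96959465]
[0.521, -0.2565, 0.014] [330.67887    216.75531993]
[0.581, -0.2565, 0.014] [331.40228396 142.80728872]
[0.551, -0.229, 0.038] [293.47152046 189.95360751]
tail [ 0.58008211 -0.25620141  0.014     ] [ 0.52078821 -0.25595157  0.014     ] knob [ 0.55165023 -0.229442    0.056     ]
```

View pics/w1z.png

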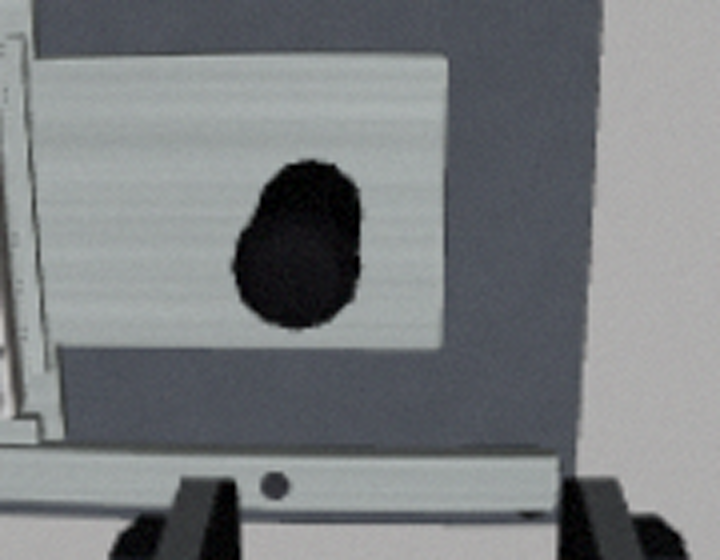

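```bash
python3 -m crank '[2,1.75,-2,0,130, 2,1.75,-5,0,130, 2,1.75,-7.7,0,130, 2,1.75,-7.7,0,160, 2,1.75,-7.7,0,190, 2,1.75,-7.7,0,225, 2,1.75,-7.7,0,225, 2,1.75,-7.7,0,225]' 30
python3 - <<'E'
from h import *
im=get_image("wrist");cv2.imwrite("pics/w2.png",im[:,:,::-1])
E
```

```text
clock: 3.85
tool_pos: [0.5514, -0.2303, 0.026]
orientation: [[1.0, -0.0, 0.003], [-0.0, -1.0, -0.002], [0.003, 0.002, -1.0]]
ft_force: [-0.3, -0.7, 2.1]
width: 0.219
```

View pics/w2.png

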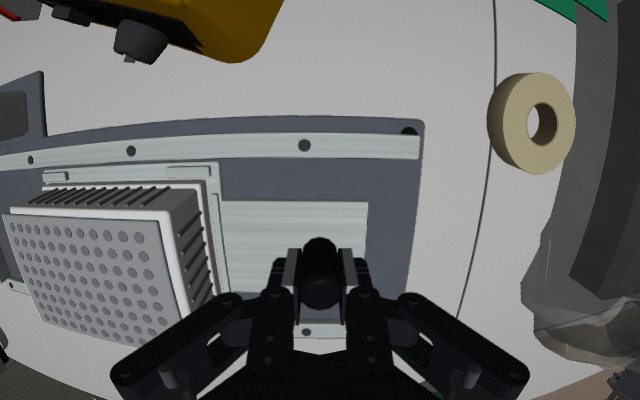

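The fingers are closed on the knob, with the pads either side at (292–345, 285). Sliding the carrier now.

```bash
python3 -m crank '[0,0.8,0,0,225, 0,2.2,0,0,225, 0,3.7,0,0,225, 0.1,5.2,0,0,225, 0.1,6.7,0,0,225, 0.1,8,0,0,225, 0.1,9.2,0,0,225, 0.1,10,0,0,225]'
python3 -m crank '[0,0.2,0,0,225, 0,0.4,0,0,225, 0,0.6,0,0,225, 0,0.8,0,0,225, 0,1.0,0,0,225, 0,1.1,0,0,225, 0,1.2,0,0,225, 0,1.2,0,0,225]'
```

```text
clock: 4.7
tool_pos: [0.5528, -0.1302, 0.026]
orientation: [[1.0, -0.0, 0.003], [-0.0, -1.0, -0.002], [0.003, 0.002, -1.0]]
ft_force: [-0.1, -6.0, 3.9]
width: 0.222
clock: 5.5
tool_pos: [0.5528, -0.1189, 0.026]
orientation: [[1.0, -0.0, 0.003], [-0.0, -1.0, -0.002], [0.003, 0.002, -1.0]]
ft_force: [0.8, -5.2, 4.7]
width: 0.225
```

```bash
python3 -m crank '[0,0.05,0,0,225, 0,0.1,0,0,225, 0,0.15,0,0,225, 0,0.2,0,0,225, 0,0.25,0,0,225, 0,0.3,0,0,225, 0,0.3,0,0,225, 0,0.3,0,0,225]'
python3 - <<'E'
from h import *
im=get_image("wrist");cv2.imwrite("pics/w3.png",im[:,:,::-1])
im=get_image("top");cv2.imwrite("pics/t3.png",cv2.resize(im[130:250,260:400,::-1],None,fx=5.6,fy=5,interpolation=2))
E
```

```text
clock: 6.3
tool_pos: [0.5528, -0.1161, 0.026]
orientation: [[1.0, -0.001, 0.003], [-0.001, -1.0, -0.003], [0.003, 0.003, -1.0]]
ft_force: [0.2, -7.9, 5.0]
width: 0.218
```

View pics/w3.png

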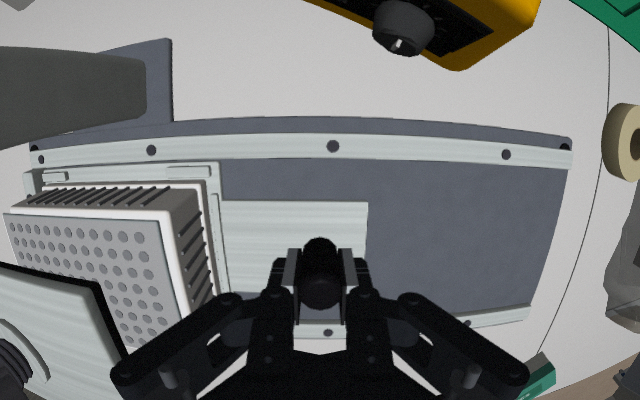

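View pics/t3.png

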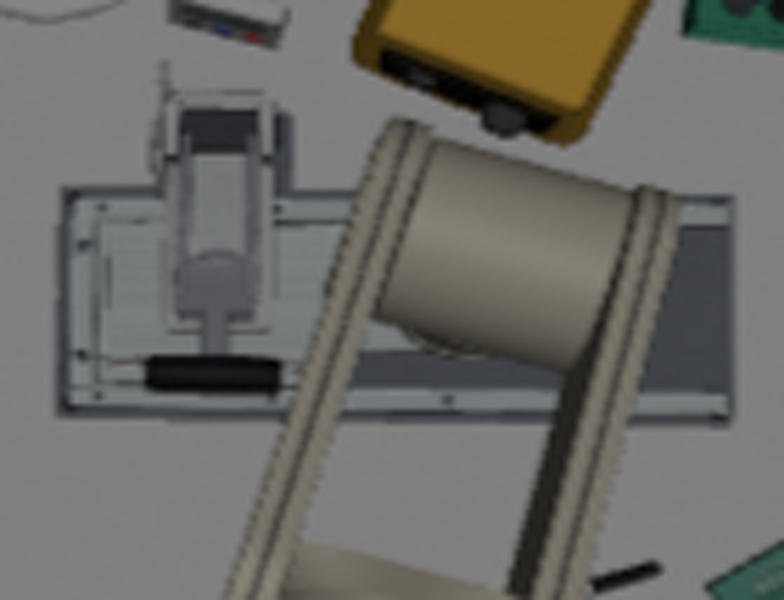

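The wrist view shows the knob still held at (320,275) and the block under the pad. The top view shows the leading edge right by the end stop. Force rose to 7.9 N, so I push a bit more to confirm contact.

```bash
python3 -m crank '[0,0.05,0,0,225, 0,0.1,0,0,225, 0,0.15,0,0,225, 0,0.2,0,0,225, 0,0.2,0,0,225, 0,0.2,0,0,225, 0,0.2,0,0,225, 0,0.2,0,0,225]'
```

```text
clock: 7.2
tool_pos: [0.5527, -0.1159, 0.026]
orientation: [[1.0, -0.001, 0.003], [-0.001, -1.0, -0.005], [0.003, 0.005, -1.0]]
ft_force: [-0.7, -15.1, 3.2]
width: 0.218
```

Firm stop (force 15 N, no travel). Releasing and rising.

```bash
python3 -m crank '[0,-0.15,0,0,190, 0,-0.2,0,0,130, 0,-0.2,0,0,130, 0,-0.2,0,0,130, 0,-0.2,0,0,130, 0,-0.2,1.5,0,130, 0,-0.2,4,0,130, 0,-0.8,7,0,130]'
python3 - <<'E'
from h import *
s=read_state();print(s["tool_pos"],s["ft_force"])
p=camera_params("wrist");im=get_image("wrist");cv2.imwrite("pics/w4.png",im[:,:,::-1])
# predicted tail corners and knob if home
t=np.array([.552,.0083]);a=np.radians(-.476);R=np.array([[np.cos(a),-np.sin(a)],[np.sin(a),np.cos(a)]])
for x,y,z in [(.03,-.151,.014),(-.03,-.151,.014),(0,-.125,.056)]:
    print(proj("wrist",[*(R@[x,y]+t),z],p))
E
```

```text
clock: 8.0
tool_pos: [0.5504, -0.1195, 0.0948]
orientation: [[1.0, 0.001, -0.002], [0.001, -1.0, 0.001], [-0.002, -0.001, -1.0]]
ft_force: [0.2, 0.1, 0.7]
width: 0.491
[ 0.55041467 -0.11953169  0.09477801] [0.17464572 0.11262205 0.67693127]
[352.22543303 169.32019905]
[348.94408189 241.97939335]
[316.4814872  229.60949738]
```

View pics/w4.png

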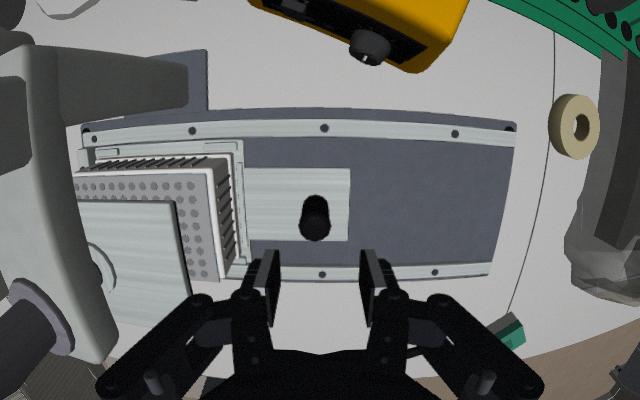

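Tail end at (349,170–240) matches the home prediction (350), and the knob is free at (315,218). Next I rise clear, shut the fingers and go above the handle.

```bash
python3 -m crank '[0,-0.5,4,0,130, 0,-1,8.5,0,180, 0,-1,13,0,255, 0,-1,17.5,0,255, 0,-1,22,0,255, 0,-1,25,0,255, 0,-1,25,0,255, 0,-1,25,0,255]'
python3 -m crank '[-1,3,0,0,255, -3,7,0,0,255, -5,11,0,0,255, -5.5,13.8,0,0,255, -5.5,13.8,0,0,255, -5.5,13.8,0,0,255, -5.5,13.8,0,0,255, -5.5,13.8,0,0,255]'
python3 - <<'E'
from h import *
s=read_state();print(s["tool_pos"],s["ft_force"],s["width"])
im=get_image("wrist");cv2.imwrite("pics/w5.png",im[:,:,::-1])
im=get_image("scene");cv2.imwrite("pics/s5.png",cv2.resize(im[80:280,230:430,::-1],None,fx=3,fy=3,interpolation=2))
print([(proj("wrist",[.496,y,.281])) for y in(-.0235,.0405)])
E
```

```text
clock: 8.85
tool_pos: [0.5517, -0.1304, 0.346]
orientation: [[1.0, -0.0, 0.003], [-0.0, -1.0, -0.001], [0.003, 0.001, -1.0]]
ft_force: [1.3, 0.1, -0.2]
width: 0.002
clock: 9.65
tool_pos: [0.4964, 0.0065, 0.3436]
orientation: [[1.0, -0.002, -0.001], [-0.002, -1.0, -0.0], [-0.001, 0.0, -1.0]]
ft_force: [-0.2, 0.2, -0.1]
width: 0.001
[0.49641756 0.0065497  0.34362402] [-0.18658875  0.21988901 -0.10113463] 0.0009969880002539202
[array([362.43144499, 216.88173206]), array([273.71819156, 217.06961999])]
```

View pics/w5.png

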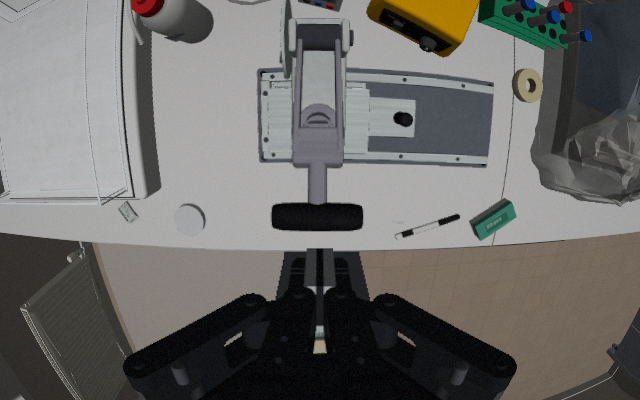

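View pics/s5.png

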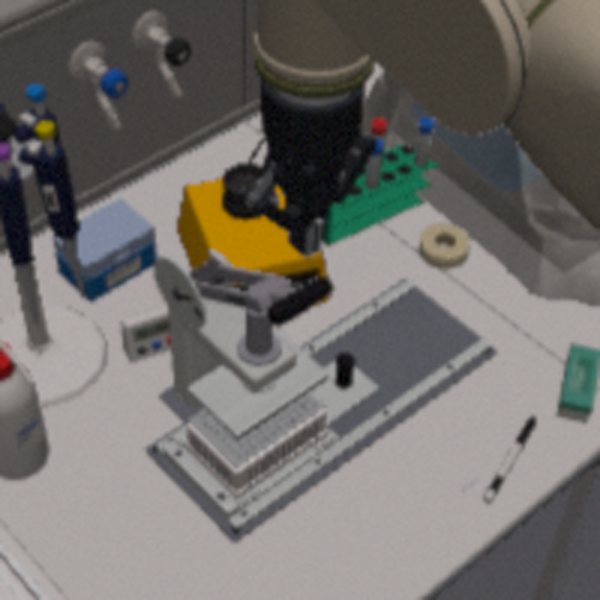

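The handle shows at (272–363, 217) in the wrist view, exactly where I predicted it, and the scene view shows the fingertips above it. Pressing down along the arc.

```bash
python3 -m crank '[0,0.2,-2,0,255, 0,0.2,-4,0,255, 0,0.2,-5,0,255, -0.1,0.2,-5.5,0,255, -0.4,0.2,-6,0,255, -0.7,0.2,-6.5,0,255, -1,0.2,-7,0,255, -1,0.2,-7,0,255]'
python3 - <<'E'
from h import *
im=get_image("scene");cv2.imwrite("pics/s6.png",cv2.resize(im[130:260,280:410,::-1],None,fx=4,fy=4,interpolation=2))
E
```

```text
clock: 10.55
tool_pos: [0.4866, 0.0092, 0.2747]
orientation: [[1.0, -0.001, 0.001], [-0.001, -1.0, -0.0], [0.001, 0.0, -1.0]]
ft_force: [1.1, -1.6, 3.9]
width: 0.005
```

View pics/s6.png

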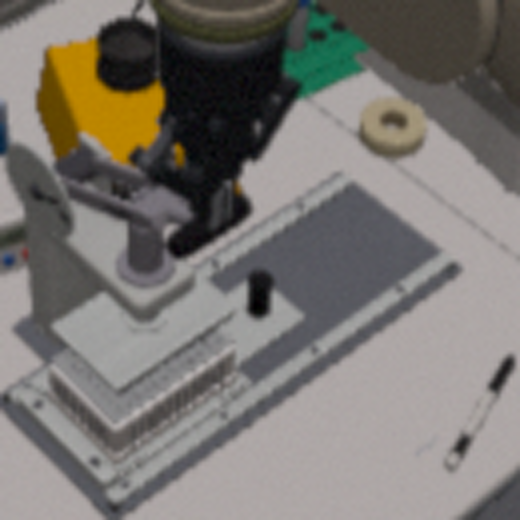

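The fingertips are pushing the handle at (210,235), the lever has started down, and force is 3.9 N. Next rows continue to just short of level. (Relative to this pose, level is dz ≈ -6.9, dx ≈ -1.45.)

```bash
python3 -m crank '[-0.2,0,-0.8,0,255, -0.5,0,-1.6,0,255, -0.75,0,-2.5,0,255, -0.95,0,-3.3,0,255, -1.15,0,-4.1,0,255, -1.25,0,-4.8,0,255, -1.35,0,-5.4,0,255, -1.4,0,-6,0,255]'
python3 -m crank '[0,0,-0.2,0,255, 0,0,-0.4,0,255, 0,0,-0.6,0,255, 0,0,-0.8,0,255, 0,0,-0.8,0,255, 0,0,-0.8,0,255, 0,0,-0.8,0,255, 0,0,-0.8,0,255]'
python3 - <<'E'
from h import *
s=read_state();print(s["tool_pos"],s["ft_force"], np.arcsin((s["tool_pos"][2]-.2055)/.165))
im=get_image("scene");cv2.imwrite("pics/s7.png",cv2.resize(im[130:260,280:410,::-1],None,fx=4,fy=4,interpolation=2))
im=get_image("wrist");cv2.imwrite("pics/w7.png",im[:,:,::-1])
E
```

```text
clock: 11.4
tool_pos: [0.4728, 0.0093, 0.2155]
orientation: [[1.0, -0.0, 0.001], [-0.0, -1.0, -0.0], [0.001, 0.0, -1.0]]
ft_force: [-2.4, -0.8, 13.1]
width: -0.0
clock: 12.2
tool_pos: [0.4739, 0.0093, 0.2091]
orientation: [[1.0, -0.0, 0.004], [-0.0, -1.0, -0.001], [0.004, 0.001, -1.0]]
ft_force: [-1.6, -1.5, 15.2]
width: -0.0
[0.4738728  0.00931139 0.20909176] [-1.59961566 -1.52679022 15.24392002] 0.021769953392162537
```

View pics/s7.png

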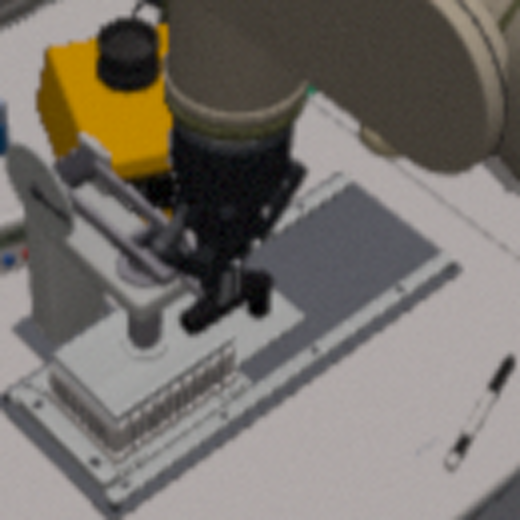

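View pics/w7.png

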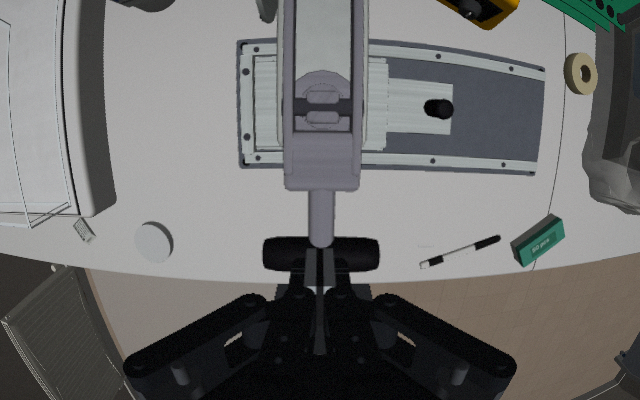

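The pad is pressed on the mat at (145,350) and the fingertips sit on the middle of the handle at (320,260). Estimated lever angle is 0.53 rad at 15 N. I'll nudge 2 mm deeper and hold.

```bash
python3 -m crank '[0,0,-0.1,0,255, 0,0,-0.2,0,255, 0,0,-0.2,0,255, 0,0,-0.2,0,255, 0,0,-0.2,0,255, 0,0,-0.2,0,255, 0,0,-0.2,0,255, 0,0,-0.2,0,255]'
for i in 1 2 3 4 5 6; do python3 -m crank '[0,0,0,0,255, 0,0,0,0,255, 0,0,0,0,255, 0,0,0,0,255, 0,0,0,0,255, 0,0,0,0,255, 0,0,0,0,255, 0,0,0,0,255]' | grep -E 'clock|tool|ft'; done
python3 - <<'E'
from h import *
s=read_state();print(s["clock"],s["tool_pos"],s["ft_force"],.55-np.arcsin((s["tool_pos"][2]-.2055)/.165))
im=get_image("scene");cv2.imwrite("pics/s8.png",cv2.resize(im[150:270,280:380,::-1],None,fx=5,fy=5,interpolation=2))
im=get_image("top");cv2.imwrite("pics/t8.png",im[:,:,::-1])
for c in("scene","top"):
  for t in ["wash_bottle","marker","slide_box","petri","tape_roll","cassette"]:
    print(c,t,[(round(d["score"],2),np.round(d["at"],3).tolist()) for d in spot_in(c,t)][:1])
E
```

```text
clock: 13.1
tool_pos: [0.474, 0.0093, 0.2073]
orientation: [[1.0, -0.0, 0.005], [-0.0, -1.0, -0.0], [0.005, 0.0, -1.0]]
ft_force: [-1.9, -0.3, 16.9]
width: -0.003
clock: 13.9
tool_pos: [0.474, 0.0093, 0.2073]
ft_force: [-2.1, -0.8, 16.2]
clock: 14.7
tool_pos: [0.474, 0.0093, 0.2073]
ft_force: [-1.6, -1.7, 16.2]
clock: 15.5
tool_pos: [0.474, 0.0093, 0.2073]
ft_force: [-1.1, -0.6, 16.5]
clock: 16.3
tool_pos: [0.474, 0.0093, 0.2073]
ft_force: [-2.5, -0.9, 15.4]
clock: 17.1
tool_pos: [0.474, 0.0093, 0.2073]
ft_force: [-2.6, -0.5, 15.4]
clock: 17.9
tool_pos: [0.474, 0.0093, 0.2073]
ft_force: [-2.1, -0.7, 15.5]
17.9 [0.47401139 0.00930025 0.20725715] [-2.09051864 -0.68999895 15.53077281] 0.5393503781335873
scene wash_bottle [(0.93, [0.692, 0.216, 0.108])]
scene marker [(0.53, [0.364, -0.181, 0.011])]
scene slide_box [(0.63, [0.375, -0.303, 0.028])]
scene petri [(0.7, [0.384, 0.237, 0.013])]
scene tape_roll []
scene cassette [(0.72, [0.39, 0.374, 0.006])]
top wash_bottle [(0.6, [0.383, -0.314, 0.028])]
top marker []
top slide_box [(0.56, [0.381, -0.313, 0.029])]
top petri [(0.85, [0.381, 0.235, 0.017])]
top tape_roll [(0.67, [0.626, -0.364, 0.018])]
top cassette [(0.55, [0.395, 0.373, 0.009])]
```

View pics/s8.png

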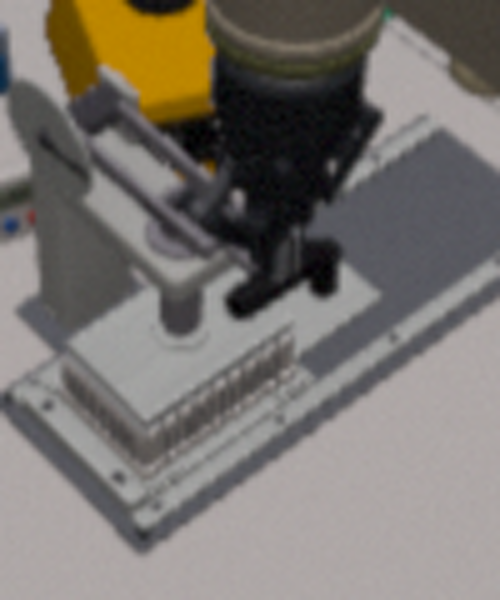

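View pics/t8.png

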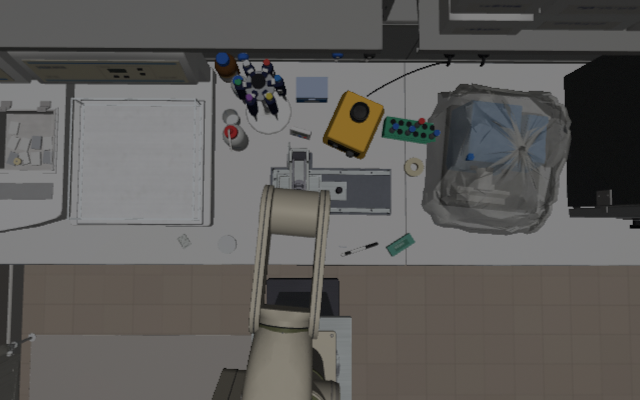

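The pad is flat on the seated mat at (180,340), the carrier is at the stop, and the bystanders are where they were. The lever has been steady at about 0.54 rad for over 5 s at about 16 N, so I hand in.

```bash
python3 -c "
from bench import *
hand_in();s=read_state();print(s['clock'],s['tool_pos'],s['ft_force'])"
```

```text
the job is handed in; nothing more can be done
the job is handed in; nothing more can be done
```

The job is done and handed in at about 18–19 s, well inside the 61 s limit. The hand-in gave no verdict.

**Carrier:** I gripped it by the knob and slid it about 113 mm along the bed. At the end stop the force rose to 15 N with no further travel. I then let go of the knob, and the tail sat where the home position predicted, within about 1 pixel.

**Lever:** I pushed the handle down along its arc with the shut fingertips and held it for about 5 s, still pushing at hand-in. The last reading was about 15.5 N, and the angle was about 0.54 rad, worked out from the tool height. The quadrant's pointer was too coarse in the pictures to read directly.

**Mat:** The pad was pressed flat on it, as seen in the scene view. I did not measure its depth directly.

**Bystanders:** None looked moved in the last pictures.
- **Position checks:** Re-detections of the petri dish, cassette, slide box and tape roll agreed with the start within about 5 mm. The marker and wash bottle agreed too, each compared with one camera.
- **Disagreements:** The detector missed the tape roll in the scene view and the marker in the top view. In the top view it also mistook the slide box for the wash bottle. The pictures show all three in place.

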